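# Clamp the well plate on the shaker

## Task

Clamp the well plate on the plate shaker: with the fingertips, push the upright black pin along the long leg of its L-shaped slot to the corner, so that the jaw drives the plate up to the end stop, then push the pin sideways to the very end of the short leg to lock the clamp. Do not touch or lift the plate, and leave the tip box, the bottle and the flask where they stand.

Things in the scene. Friction and masses are not known exactly. Their poses are not given: they have to be found in the camera images.
- shaker: White plate shaker, 160 (x) x 280 (y) mm, fixed, yaw up to 0.5 rad. Origin: centre of underside, on the bench. Own frame: nest on the +y half (deck z = 65 mm, end stop at y = 125 mm, 11 mm high), flat aluminium cover (150 x 136 mm, y = -140 to -4 mm, top z = 85 mm) on the -y half. Its L slot, 13 mm wide: long leg 60 mm along +y, then short leg 40 mm along +x. Only the pin stands above it.
- pin_mid (a point): Black upright round pin, 16 mm diameter, its top 42 mm above the cover. This point: on its axis, 20 mm above the cover, 105 mm above the bench. It cannot tip or come out, only slide in the slot. Friction 2 to 4 N; stays where it is left; firm stops at the ends of both legs.
- slot_start (a point): Fixed point: where pin_mid is at the very start of the long leg (same height as pin_mid).
- slot_corner (a point): Fixed point: where pin_mid is with the pin in the corner of the L.
- slot_end (a point): Fixed point: where pin_mid is with the pin at the end of the short leg (locked).
- clamp (a joint): Travel of the clamp jaw and pin along the long leg, m: 0 at slot_start, 0.060 at the corner. Starts anywhere from 0 to 0.015.
- pin (a joint): Travel of the pin along the short leg, m: 0 in the long leg, 0.040 fully locked. It can leave 0 only when the clamp is within about 1.5 mm of the corner; the slot has 1.5 mm play on either side of the pin.
- plate: Loose white 24-well plate, 128 x 85.5 x 14 mm, about 0.09 kg, flat in the nest, 14 to 27 mm short of the end stop at first, long side along the shaker's x. Origin: centre of its underside. The steel jaw on the clamp (110 mm wide) pushes it along the shaker's +y to within about 2.5 mm of the end stop.
- tip_box: Loose closed tip box, grey with white lid, 117 x 82 x 63 mm, upright, on the bench beyond the shaker's -y end. Origin: centre of underside. Leave alone.
- bottle: Loose reagent bottle, 56 mm diameter, 115 mm tall, on the bench on the shaker's +x side. Origin: centre of underside. Leave alone.
- flask: Loose conical flask, 72 mm foot, 100 mm tall, on the bench on the shaker's +x side. Origin: centre of underside. Leave alone.
There are look-alikes about, which are no part of the job. What is meant by the plate is not blue or yellow, and is the larger of those in its own colour.

How it is judged:
On the way, in this order (a step that is already met when the one before it is completed fails the run):
1. the pin is at the corner of the slot (value of joint clamp above 0.056 m and value of joint pin below 0.012 m), for 0.1 s.
2. the pin is at the end of the short leg (value of joint pin above 0.036 m), for 0.2 s.
At the end, for the whole second after the job is handed in: The pin is at the end of the short leg (within 4 mm), the clamp is at the end of its travel (within 4 mm), the plate lies flat in the nest within about 6 mm of the end stop, everything at rest (value of joint clamp above 0.056 m and value of joint pin above 0.036 m and y of plate in the frame of shaker above 0.0765 m and z of plate in the frame of shaker below 0.069 m and angle between the x axis of plate and the x axis of shaker, either way round below 0.06 rad and angle between plate's own z axis and vertical below 0.05 rad and linear speed of plate below 0.01 m/s and velocity of joint pin below 0.01 m/s); the robot touches nothing.
It fails at once if the plate is lifted (z of plate in the frame of shaker above 0.073 m).
It fails at once if the robot touches the plate (contact force between any of the fingers, the arm and plate above 1 N).
It fails at once if the tip box is moved or lifted (distance of tip_box from where it was at the start of the episode above 0.015 m).
It fails at once if the bottle is moved or lifted (distance of bottle from where it was at the start of the episode above 0.015 m).
It fails at once if the flask is moved or lifted (distance of flask from where it was at the start of the episode above 0.015 m).
It also fails if it takes over 38 s, if anything falls off the work surface, if the arm or the gripper's body presses on something with over 40 N, if the wrist force passes 120 N, or if a joint passes its speed limit or range.

## Robot

A 6-joint arm with a two-finger parallel gripper is mounted at the origin on the work surface. World frame = base frame: x ahead of the robot, y to its left, z up, the work surface at z = 0. Lengths are in m, angles in rad, forces in N, time in s.
With the tool pointing down it reaches from about 0.35 to 0.925 m from the base axis. Payload 6.4 kg.
Tool frame: the origin (TCP) lies between the finger pads; the fingertips stand 8 mm ahead of it and the grasp point (between the pads) lies 11 mm behind it; x points along the fingers, y is the direction in which the jaws open and shut, and the axes are right-handed (so a half turn about x gives the same grasp; the last joint's range is limited). The gripper opens to 94 mm and grips with 3 to 60 N. Pads are 16 mm wide; open, the fingers measure 119 mm over their backs; the gripper's body (75 mm by 177 mm) begins 78 mm behind the grasp point.
Start: joints at [1.062, 0.245, 1.558, -0, 1.339, -0.174], TCP at [0.214, 0.614, 0.213] pointing down, gripper open.
Joint ranges: [-3.13, 3.13], [-1.02, 2.26], [0.13, 2.54], [-0.95, 4.09], [0.21, 2.88], [-2.74, 2.74]. Speed limits (rad/s): [2.57, 2.57, 3.14, 3.14, 3.14, 3.14].

## Interface

Orientations are given as a unit quaternion [w, x, y, z].
In Python, from station import r gives the robot as it stands. The module is installed in compiled form; this text tells all that it offers.
- The arm moves only by the shell command python3 -m pendant 'ROWS' [FORCE]. ROWS is JSON, a list of rows, each a list of 5 numbers: the closure in counts, from 0 (fully open) to 255 (shut), then the shift along the world's x, y, z in cm, then the turn about the world's z in rad. A call has 1 to 12 rows; each row is the pose to reach, as a shift and turn from the pose measured when the call began; what a row does not reach only later rows make up. A row lasts 1/10 s, in which the tool goes at most 50 mm and 8.59 degrees, less where a joint would pass 70% of its speed; a pose out of reach is approached as far as the arm can. A call with a gripper value outside its range is refused whole. The fingers move at their own pace and stop on an object; FORCE is the grip in N (left out, the last holds). Time passes only in rows, so rows that repeat a pose let the fingers close. It gives the time, the measured TCP pose, the force and the opening at its end, in the units of the state.
- r.observe(): the state, without advancing time (a new reading comes with each control period).
- r.snapshot(name): name is "side" or "top"; returns a dict with "pixels" (400x640x3 uint8, red, green, blue), "camera_matrix" (3x3 intrinsics, pixels), "view" (4x4, takes a point from world to camera coordinates). Camera axes: x right, y down, z forward; pixel columns grow to the right and rows downward; lengths in m; the calibration is good to about 2 mm. A picture is of the moment at which its call begins. There is no depth.
- r.job_done(): hands the job in, once; it reports no verdict.
Trained networks look in the newest picture that a camera, given by its name, has taken for a name from the list of things; names that differ only in an ending like _2 or _b are one class to them, and where a whole thing is asked for, a point or a joint stands for the part that bears it (a point fixed in the world has none). Each returns a list of dicts, best first, with "p" (0 to 1); they miss things now and then, are a little off and sometimes report something else, mostly with a low value. They report only what shows in the picture. A call takes as long as a camera call. They do not tell look-alikes from the thing itself.
- r.find_in(label, camera): "point" ([x, y, z] in m, in the coordinates of the camera as it stood for that picture, good to about 4 mm: the middle of the surface that is visible of it).
- r.landmark_of(label, camera): "point" ([x, y, z] in m, in the coordinates of the camera as it stood for that picture, good to about 4 mm: a listed point, or the origin of a listed thing).
The state is a dict: "clock": time; "q": joint angles; "qvel": joint speeds; "tau": joint torques, N m; "position": TCP position; "tcp_rot": TCP orientation; "ft_force": force on the tool from outside, world axes, zero at the start; "ft_torque": the same for the moment, N m; "width": opening from 0.0 (shut) to 1.0 (fully open).
Only numpy, scipy, OpenCV 4.12 (cv2) and the standard library are available. Lean on these libraries where they do the work, as an engineer would, in place of code of your own. Each camera call takes 0.05 s, during which the arm holds its last target. There are 200 camera calls.

## Working session

There is one attempt and no reset: what is moved stays moved. The work goes in short steps, Python scripts to look and compute and a shell command to move; the robot and the scene stay as the last step left them, time stands still between calls to the robot, and variables do not carry over. Pictures are saved under pics/ and viewed, about 8 in all and at most 12, crops included, and the job is handed in when it is done.

```bash
mkdir -p pics
cat > h.py <<'E'
import numpy as np, cv2
from station import r
def snap(cam,name=None):
    s=r.snapshot(cam)
    if name: cv2.imwrite(f'pics/{name}.png',s['pixels'][:,:,::-1])
    return s
def world(s,p): 
    V=np.array(s['view']); return V[:3,:3].T@(np.array(p)-V[:3,3])
def pix(s,w):
    V=np.array(s['view']); c=V[:3,:3]@np.array(w)+V[:3,3]; k=np.array(s['camera_matrix'])@c; return k[:2]/k[2]
def lm(cam,s,labels):
    for l in labels:
        for d in r.landmark_of(l,cam)[:3]:
            w=world(s,d['point']); print(cam,l,round(d['p'],2),w.round(4),pix(s,w).round(0))
E
python3 - <<'E'
from h import *
o=r.observe(); print(o['clock'],o['position'],o['tcp_rot'],o['width'])
for c in ('side','top'):
    s=snap(c,c+'1'); lm(c,s,['shaker','pin_mid','slot_start','slot_corner','slot_end','plate','tip_box','bottle','flask'])
a=[cv2.imread(f'pics/{c}1.png') for c in('side','top')]
E
```

```text
0.0 [0.21330144 0.61339183 0.2123692 ] [ 0.6970064   0.11718982  0.69743587 -0.11845602] 0.996298669381268
side shaker 0.81 [ 0.5331 -0.0227  0.0007] [322. 239.]
side pin_mid 0.47 [ 0.4978 -0.0936  0.1055] [333. 225.]
side slot_start 0.62 [ 0.4958 -0.1082  0.106 ] [337. 229.]
side slot_corner 0.85 [ 0.5043 -0.0466  0.1012] [320. 214.]
side slot_end 0.93 [ 0.5468 -0.0596  0.105 ] [340. 208.]
side plate 0.97 [0.5491 0.0384 0.0621] [310. 202.]
side plate 0.94 [ 0.3422 -0.0884  0.0018] [270. 299.]
side plate 0.69 [ 0.4391  0.2637 -0.0048] [217. 199.]
side tip_box 0.69 [ 0.5314 -0.2615  0.0012] [403. 302.]
side bottle 0.69 [ 0.6454 -0.1552 -0.0011] [401. 249.]
side flask 0.56 [0.6945 0.0498 0.0031] [352. 196.]
top shaker 0.75 [ 0.547  -0.0587  0.1086] [346. 201.]
top shaker 0.69 [ 5.344e-01 -2.480e-02  2.000e-04] [328. 210.]
top pin_mid 0.58 [ 0.4974 -0.0927  0.1064] [361. 225.]
top slot_start 0.83 [ 0.4961 -0.1067  0.1005] [367. 226.]
top slot_corner 0.79 [ 0.5054 -0.0496  0.1087] [341. 221.]
top slot_end 0.69 [ 0.5455 -0.0578  0.1116] [345. 202.]
top plate 0.87 [0.5522 0.0363 0.0625] [302. 200.]
top plate 0.78 [ 0.3438 -0.0859  0.0014] [352. 292.]
top plate 0.63 [0.4363 0.2571 0.0008] [207. 249.]
top tip_box 0.96 [ 5.237e-01 -2.623e-01  1.000e-04] [428. 217.]
top bottle 0.56 [ 0.6463 -0.1492 -0.001 ] [380. 165.]
top flask 0.69 [6.958e-01 5.150e-02 4.000e-04] [297. 142.]
```

View pics/side1.png

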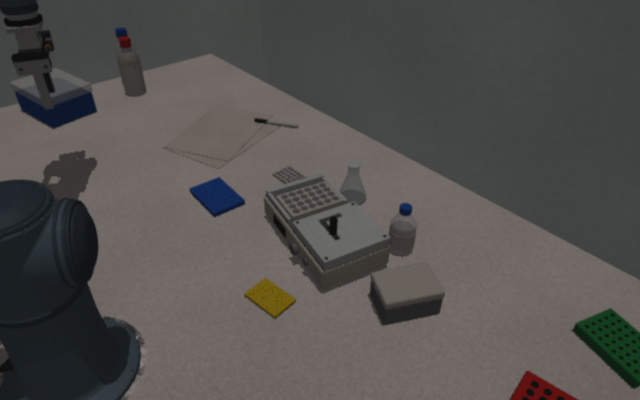

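View pics/top1.png

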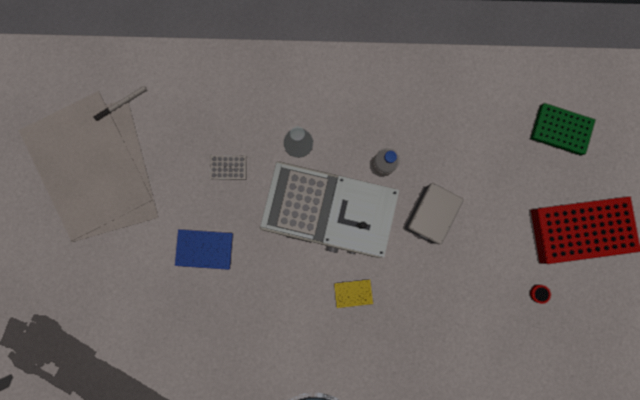

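The side view shows the white 24-well plate in the shaker nest at (310,197) and the black pin at (333,226). Plate look-alikes are the small white one at (288,174), blue at (217,196) and yellow at (270,297), all on the bench. I choose the one in the nest. The pin has no rival, since the dark object at (541,293) in the top view is far away. Next I fit the shaker frame and check it on a close crop.

```bash
cat >> h.py <<'E'
def fit(cams=('side','top'),n=2):
    from scipy.optimize import least_squares
    L={}
    for c in cams:
        for _ in range(n):
            s=snap(c)
            for l in ('shaker','pin_mid','slot_start','slot_corner','slot_end','plate'):
                D=[world(s,d['point']) for d in r.landmark_of(l,c)]
                zt={'shaker':0,'plate':.065}.get(l,.105)
                D=[d for d in D if abs(d[2]-zt)<.015]
                if D: L.setdefault(l,[]).append(D[0][:2])
    M={k:np.median(v,0) for k,v in L.items()}
    def f(p):
        c,s=np.cos(p[2]),np.sin(p[2]); X=np.array([c,s]);Y=np.array([-s,c]); S=p[:2]
        P=dict(slot_start=S,slot_corner=S+.06*Y,slot_end=S+.06*Y+.04*X,pin_mid=S+p[3]*Y,
           shaker=S+p[4]*X+p[5]*Y,plate=S+p[4]*X+p[6]*Y)
        return np.concatenate([P[k]-M[k] for k in M])
    q=least_squares(f,[.496,-.107,-.2,.01,.02,.08,.14],loss='soft_l1',f_scale=.004)
    print('fit',q.x.round(4),'res mm',(f(q.x)*1e3).round(1)); print({k:v.round(4) for k,v in M.items()})
    return q.x
E
python3 - <<'E'
from h import *
from scipy.spatial.transform import Rotation as R
p=fit()
o=r.observe(); q=o['tcp_rot']; m=R.from_quat([q[1],q[2],q[3],q[0]]).as_matrix(); print(m.round(3),o['clock'])
c,s=np.cos(p[2]),np.sin(p[2]); X=np.array([c,s,0]);Y=np.array([-s,c,0]);S=np.array([p[0],p[1],.085])
out=[]
for cam in('side','top'):
    sn=snap(cam); im=sn['pixels'][:,:,::-1].copy(); u,v=pix(sn,S+.03*Y).astype(int)
    x0,y0=u-50,v-60; cr=cv2.resize(im[y0:y0+120,x0:x0+100],None,fx=4,fy=4,interpolation=cv2.INTER_CUBIC)
    for w in (S,S+.06*Y,S+.06*Y+.04*X, S+p[3]*Y+[0,0,.042]):
        a=(pix(sn,w)-[x0,y0]+.5)*4; cv2.circle(cr,tuple(int(t) for t in a),3,(0,0,255),-1)
    out.append(cr)
cv2.imwrite('pics/crop.png',np.hstack(out))
E
```

```text
fit [ 0.4935 -0.107  -0.2293  0.0141  0.0206  0.0891  0.153 ] res mm [ 0.8 -0.2 -0.3  0.1 -1.2  0.5  2.3 -1.7 -0.6  1.1 -0.8  0.2]
{'shaker': array([ 0.5331, -0.0247]), 'pin_mid': array([ 0.497 , -0.0933]), 'slot_start': array([ 0.4947, -0.1074]), 'slot_corner': array([ 0.5049, -0.0468]), 'slot_end': array([ 0.5467, -0.0587]), 'plate': array([0.5491, 0.0372])}
[[-0.     0.329  0.944]
 [-0.     0.944 -0.329]
 [-1.    -0.    -0.   ]] 2.4
```

View pics/crop.png

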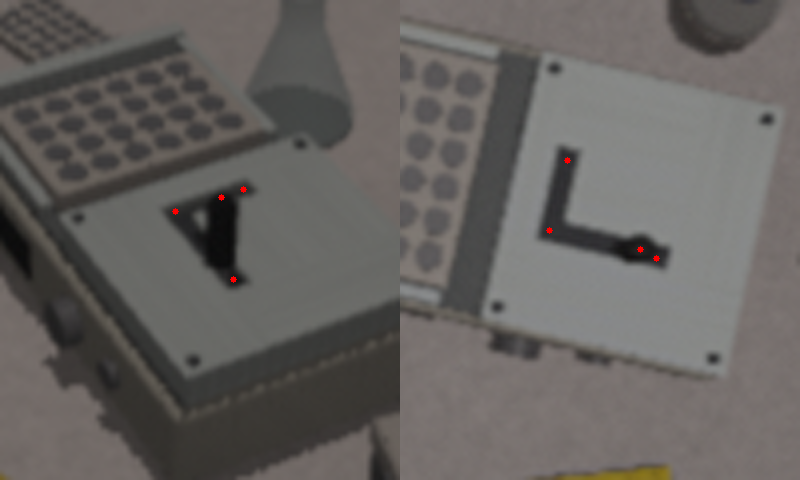

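The overlay dots fall on the slot's start, corner and end and on the pin top in both views. That gives S=(0.4935,-0.107), yaw -0.229 and the pin about 13 mm along. Plan: with fingers shut and the jaw axis along shaker y, push from behind, then from the -x side.

```bash
python3 -m pendant '[[255,27.4,-74.7,0,0.106],[255,27.4,-74.7,0,0.106],[255,27.4,-74.7,0,0.106],[255,27.4,-74.7,0,0.106],[255,27.4,-74.7,0,0.106],[255,27.4,-74.7,0,0.106],[255,27.4,-74.7,0,0.106],[255,27.4,-74.7,0,0.106],[255,27.4,-74.7,0,0.106],[255,27.4,-74.7,0,0.106],[255,27.4,-74.7,0,0.106],[255,27.4,-74.7,0,0.106]]' 20
```

```text
clock: 3.7
position: [0.4206, 0.0485, 0.2139]
tcp_rot: [0.703, 0.081, 0.702, -0.081]
ft_force: [0.3, 1.5, 0.6]
width: 0.021
```

```bash
python3 -m pendant '[[255,6.6,-18.3,0,0],[255,6.6,-18.3,0,0],[255,6.6,-18.3,0,0],[255,6.6,-18.3,0,0],[255,6.6,-18.3,-5,0],[255,6.6,-18.3,-9,0],[255,6.6,-18.3,-9,0],[255,6.6,-18.3,-9,0]]'
python3 - <<'E'
from h import *
for c in ('side','top'):
    s=snap(c); u,v=pix(s,[.49,-.11,.1]).astype(int); im=s['pixels'][v-60:v+60,u-50:u+50,::-1]
    cv2.imwrite(f'pics/c2{c}.png',cv2.resize(im,None,fx=4,fy=4))
cv2.imwrite('pics/c2.png',np.hstack([cv2.imread(f'pics/c2{c}.png') for c in('side','top')]))
E
```

```text
clock: 4.5
position: [0.4866, -0.1344, 0.1244]
tcp_rot: [0.703, 0.081, 0.702, -0.081]
ft_force: [-0.6, 0.3, 0.3]
width: 0.004
```

View pics/c2.png

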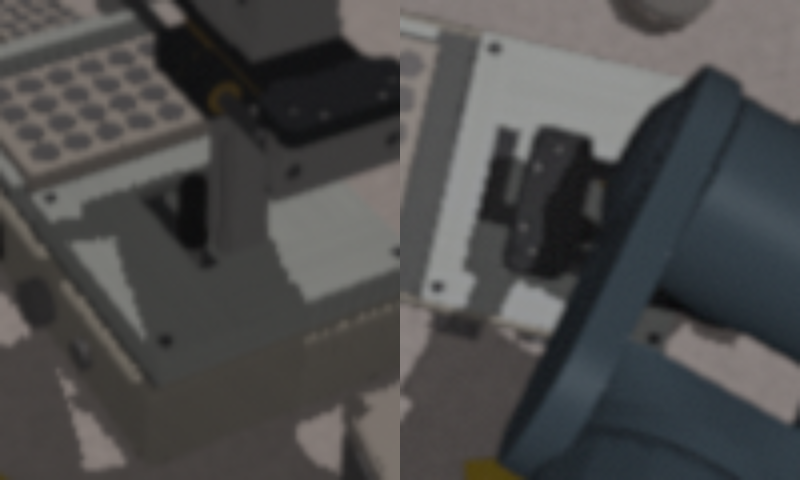

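The side view shows the shut fingers just behind (-y of) the pin, in line with the slot. I lower them and push.

```bash
python3 -m pendant '[[255,0,0,-2.1,0],[255,0,0,-2.1,0],[255,0.23,0.97,-2.1,0],[255,0.45,1.95,-2.1,0],[255,0.57,2.44,-2.1,0],[255,0.68,2.92,-2.1,0],[255,0.80,3.41,-2.1,0],[255,0.91,3.90,-2.1,0],[255,1.02,4.38,-2.1,0],[255,1.14,4.87,-2.1,0],[255,1.25,5.36,-2.1,0],[255,1.25,5.36,-2.1,0]]'
```

```text
clock: 5.8
position: [0.5008, -0.0806, 0.1055]
tcp_rot: [0.704, 0.08, 0.701, -0.081]
ft_force: [-1.7, -0.5, 0.2]
width: 0.003
```

```bash
python3 -m pendant '[[255,0.05,0.2,0,0],[255,0.09,0.39,0,0],[255,0.14,0.58,0,0],[255,0.18,0.78,0,0],[255,0.22,0.92,0,0],[255,0.25,1.07,0,0]]'
python3 - <<'E'
from h import *
for c in ('side','top'):
    s=snap(c); lm(c,s,['pin_mid'])
    if c=='side':
        u,v=pix(s,[.50,-.07,.1]).astype(int); cv2.imwrite('pics/c3.png',cv2.resize(s['pixels'][v-60:v+50,u-60:u+60,::-1],None,fx=5,fy=5))
print(r.observe()['ft_force'])
E
```

```text
clock: 6.4
position: [0.5031, -0.0698, 0.1054]
tcp_rot: [0.704, 0.08, 0.701, -0.081]
ft_force: [-1.1, -2.9, 2.6]
width: 0.005
side pin_mid 0.56 [ 0.5089 -0.0505  0.103 ] [323. 214.]
[-1.42760164 -2.12644611  1.4076562 ]
```

View pics/c3.png

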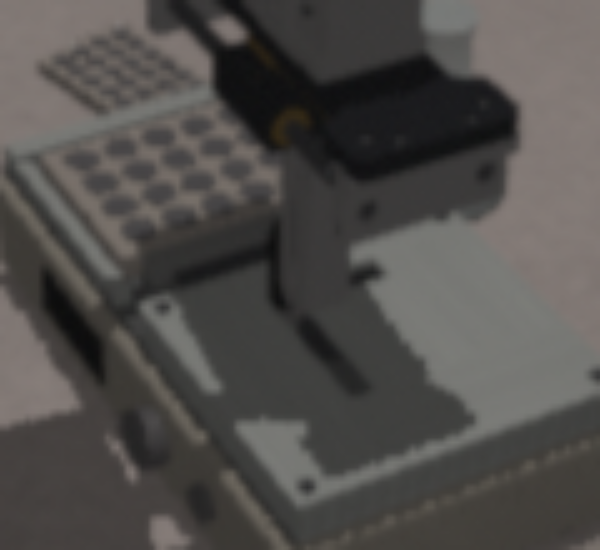

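The pin is close to the corner and the plate is near the end stop. I creep on until a firm stop shows in the force.

```bash
python3 -m pendant '[[255,0.03,0.13,0,0],[255,0.06,0.26,0,0],[255,0.06,0.26,0,0]]'
```

```text
clock: 6.9
position: [0.5037, -0.0671, 0.1054]
tcp_rot: [0.704, 0.08, 0.701, -0.081]
ft_force: [-1.5, -3.2, 2.6]
width: -0.002
```

```bash
python3 -m pendant '[[255,0.03,0.13,0,0],[255,0.06,0.26,0,0],[255,0.07,0.3,0,0]]'
```

```text
clock: 7.2
position: [0.5041, -0.0667, 0.1056]
tcp_rot: [0.704, 0.077, 0.701, -0.082]
ft_force: [-4.5, -15.3, 2.4]
width: 0.003
```

Firm stop at 15 N, with the tip moving 0.4 mm of the 3 mm asked, so the pin is in the corner. I back off, lift, go round to the -x side and lower.

```bash
python3 -m pendant '[[255,-0.3,-1.3,0,0],[255,-0.3,-1.3,3,0],[255,-0.3,-1.3,5,0],[255,-3.2,2.4,5,0],[255,-3.2,2.4,5,0],[255,-3.2,2.4,2,0],[255,-3.2,2.4,2,0]]'
python3 - <<'E'
from h import *
o=[]
for c in ('side','top'):
    s=snap(c); lm(c,s,['pin_mid']); u,v=pix(s,[.49,-.04,.1]).astype(int)
    o.append(cv2.resize(s['pixels'][v-60:v+60,u-50:u+50,::-1],None,fx=4,fy=4))
cv2.imwrite('pics/c4.png',np.hstack(o))
E
```

```text
clock: 7.9
position: [0.4695, -0.0417, 0.1222]
tcp_rot: [0.702, 0.078, 0.703, -0.082]
ft_force: [-0.2, -0.2, -0.4]
width: 0.005
side pin_mid 0.63 [ 0.4937 -0.1096  0.1081] [337. 229.]
side pin_mid 0.57 [ 0.5085 -0.0486  0.1048] [322. 213.]
```

View pics/c4.png

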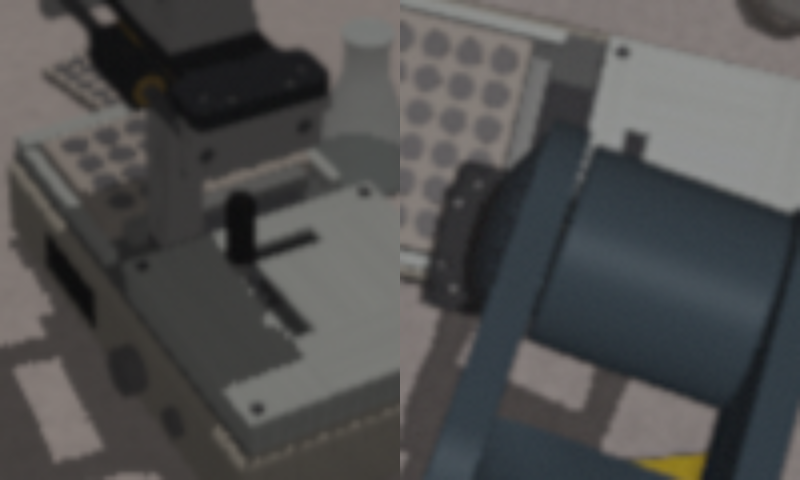

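The side view shows the pin in the corner at (240,230 in the crop), with the fingers on its -x side at (175,200). I lower and push along +x.

```bash
python3 -m pendant '[[255,0,0,-1.7,0],[255,0,0,-1.7,0],[255,0.97,-0.23,-1.7,0],[255,1.66,-0.39,-1.7,0],[255,2.14,-0.5,-1.7,0],[255,2.63,-0.61,-1.7,0],[255,3.12,-0.73,-1.7,0],[255,3.6,-0.84,-1.7,0],[255,4.09,-0.95,-1.7,0],[255,4.58,-1.07,-1.7,0],[255,5.06,-1.18,-1.7,0],[255,5.36,-1.25,-1.7,0]]'; python3 -m pendant '[[255,0.15,-0.03,0,0],[255,0.29,-0.07,0,0],[255,0.44,-0.1,0,0],[255,0.44,-0.1,0,0]]'
```

```text
clock: 9.3
position: [0.5267, -0.0555, 0.1093]
tcp_rot: [0.705, 0.078, 0.701, -0.082]
ft_force: [-0.6, 1.0, 0.8]
width: 0.003
clock: 9.7
position: [0.5291, -0.0561, 0.1091]
tcp_rot: [0.702, 0.078, 0.703, -0.082]
ft_force: [-9.7, 1.9, 8.3]
width: 0.001
```

```bash
python3 -m pendant '[[255,0.2,-0.05,0,0],[255,0.35,-0.08,0,0],[255,0.35,-0.08,0,0]]'
python3 - <<'E'
from h import *
s=snap('side'); lm('side',s,['pin_mid','plate'])
E
```

```text
clock: 10.0
position: [0.5293, -0.0562, 0.1091]
tcp_rot: [0.699, 0.078, 0.706, -0.082]
ft_force: [-15.1, 3.3, 12.8]
width: 0.006
side pin_mid 0.58 [ 0.5485 -0.0576  0.1057] [339. 207.]
side pin_mid 0.38 [ 0.5466 -0.0567  0.1043] [338. 207.]
side plate 0.89 [ 0.6338  0.2191 -0.0019] [290. 177.]
side plate 0.76 [0.554  0.0553 0.0639] [307. 197.]
side plate 0.65 [ 0.4387  0.2625 -0.0027] [217. 199.]
```

Firm stop at the end of the short leg. I back off, lift, clear away and look.

```bash
python3 -m pendant '[[255,-1.0,0.23,0,0],[255,-1.5,0.34,0,0],[255,-1.5,0.34,4,0],[255,-1.5,0.34,9,0],[255,-5,5,12,0],[255,-8,10,12,0],[255,-10,15,12,0],[255,-12,20,12,0],[255,-14,25,12,0],[255,-14,25,12,0],[255,-14,25,12,0]]'
python3 - <<'E'
from h import *
p=fit()
print('plate y', p[6]-p[5],'clamp/pin from fit origin:')
o=[]
for c in ('side','top'):
    s=snap(c); lm(c,s,['pin_mid','tip_box','bottle','flask']); u,v=pix(s,[.54,-.02,.1]).astype(int)
    o.append(cv2.resize(s['pixels'][v-60:v+60,u-50:u+50,::-1],None,fx=4,fy=4))
cv2.imwrite('pics/c5.png',np.hstack(o))
E
```

```text
clock: 11.25
position: [0.388, 0.1965, 0.2292]
tcp_rot: [0.7, 0.076, 0.706, -0.079]
ft_force: [0.9, -0.8, -0.5]
width: 0.004
fit [ 0.4951 -0.1068 -0.2238  0.0527  0.0199  0.0878  0.169 ] res mm [  0.5  -0.1 -39.1   0.9  -0.7   1.1   3.9  -3.6   2.2   0.7  -0.5   0.1]
{'shaker': array([ 0.5335, -0.0255]), 'pin_mid': array([ 0.5459, -0.0564]), 'slot_start': array([ 0.4958, -0.1079]), 'slot_corner': array([ 0.5045, -0.0447]), 'slot_end': array([ 0.5452, -0.0579]), 'plate': array([0.5525, 0.0535])}
plate y 0.0811762342059199 clamp/pin from fit origin:
side pin_mid 0.71 [ 0.5472 -0.0602  0.1042] [340. 208.]
side tip_box 0.78 [ 5.304e-01 -2.617e-01 -3.000e-04] [403. 303.]
side bottle 0.92 [ 0.6454 -0.1543 -0.0009] [400. 248.]
side flask 0.82 [0.6952 0.0479 0.0023] [352. 197.]
top pin_mid 0.54 [ 0.5455 -0.0591  0.1087] [346. 202.]
top tip_box 0.77 [ 0.5252 -0.2655 -0.0008] [429. 216.]
top tip_box 0.62 [ 0.6988  0.0488 -0.    ] [298. 141.]
top bottle 0.84 [ 6.501e-01 -1.525e-01 -4.000e-04] [382. 163.]
top flask 0.91 [0.6947 0.05   0.0018] [298. 142.]
```

View pics/c5.png

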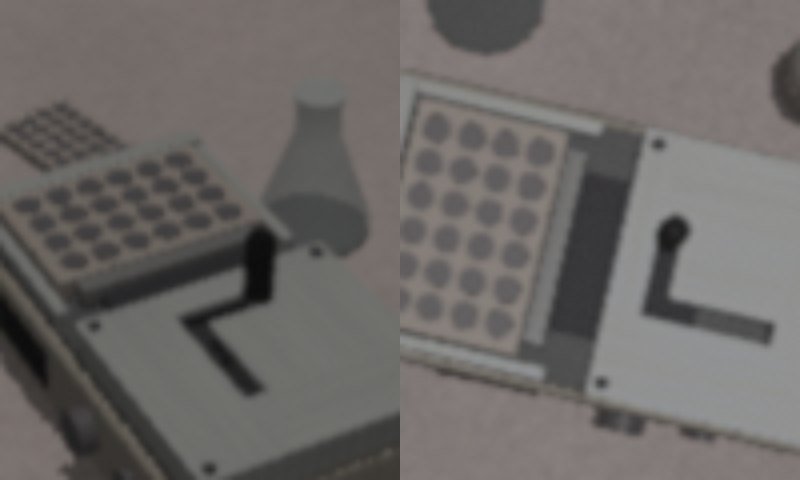

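The pin stands at the end of the short leg (top crop, (672,232)). The plate lies flat and square against the end stop, and the robot is clear. Handing in.

```bash
python3 -c "
from station import r
print(r.job_done())"
```

```text
the job is handed in; nothing more can be done
None
```

I clamped the plate and handed the job in, with the clock at 11.25 s after the last move (limit 38 s). With the fingers shut, I pushed the pin along the long leg until it hit a firm stop at the corner (about 15 N). I then lifted, went round to the other side, and pushed it along the short leg to the firm end stop (about 15 N), before backing off and lifting clear.

**Pin:** In the last pictures it stands at the end of the short leg. The network puts it within about 2 mm of `slot_end`.

**Plate:** It lies flat and square at the end stop, at about y = 0.081 m in the shaker frame (needed above 0.0765 m).

**Other objects:** The tip box, bottle and flask were found where they started, to within about 5 mm, which is about the networks' own accuracy.

**What disagreed:**
- In the last fit, the pin showed a 39 mm residual. That is only because the fit assumes the pin is still in the long leg; it matches the 40 mm of short-leg travel.
- The top camera gave one false second tip box at the flask's position.
- The joint values can't be read directly, so the clamp and pin travel are judged from the firm stops and the pictures.

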